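Sort screwdriver housing halves by hand

TASK

Three loose red halves of pistol-grip screwdriver housings lie on the repair table: some are left-hand, some right-hand, mirror images of each other. Lay each one in the tray whose fixed sample half (on the plate at the tray's end) has the same hand, flat on the tray's floor and outer side up as it lies now, not stacked on another. The samples stay on their plates; leave the multimeter, the tape and the battery holder that lie among the halves where they are.

Things in the scene. Friction and masses are not known exactly. Their poses are not given: they have to be found in the camera images.
- left_a_grip (a point): Loose left-hand half, hollow side down. Barrel 94 x 40 mm, sides 20 mm high, crown to 26; nose 18 x 26 mm in front. At the rear a 30 mm wide handle (18 high) goes off square to the left (from above, nose ahead); its foot ends 88 mm from barrel centre line. Point: on barrel centre line, 13 mm up, 49 mm behind nose tip, 62 ahead of rear, 26 ahead of handle. x to nose, z up, handle to +y. 70-120 g.
- left_b_grip (a point): Loose left-hand half, hollow side down. Barrel 94 x 40 mm, sides 20 mm high, crown to 26; nose 18 x 26 mm in front. At the rear a 30 mm wide handle (18 high) goes off square to the left (from above, nose ahead); its foot ends 88 mm from barrel centre line. Point: on barrel centre line, 13 mm up, 49 mm behind nose tip, 62 ahead of rear, 26 ahead of handle. x to nose, z up, handle to +y. 70-120 g.
- right_grip (a point): Loose right-hand half, hollow side down. Barrel 94 x 40 mm, sides 20 mm high, crown to 26; nose 18 x 26 mm in front. At the rear a 30 mm wide handle (18 high) goes off square to the right (from above, nose ahead); its foot ends 88 mm from barrel centre line. Point: on barrel centre line, 13 mm up, 49 mm behind nose tip, 62 ahead of rear, 26 ahead of handle. x to nose, z up, handle to -y. 70-120 g.
- tray_left: Fixed aluminium tray for left-hand halves, 260 (x) x 180 (y) x 30 mm; walls, floor 5 mm. Origin: centre of underside. At its +x end a plate carries a fixed left-hand sample, about 196 mm from the origin, nose to +x, handle to +y. Starts empty; two halves fit flat, best head to tail: barrels across the tray near its two ends, handles inwards.
- tray_right: Fixed aluminium tray for right-hand halves, 260 (x) x 180 (y) x 30 mm; walls, floor 5 mm. Origin: centre of underside. At its +x end a plate carries a fixed right-hand sample, about 196 mm from the origin, nose to +x, handle to -y. Starts empty; two halves fit flat, best head to tail: barrels across the tray near its two ends, handles inwards.
- meter: Bystander, to be left alone: black multimeter lying flat, 120 x 62 x 32 mm. Origin: centre of its underside.
- tape: Bystander, to be left alone: white roll of tape lying flat, 60 mm across, 19 mm high. Origin: centre of its underside.
- battery: Bystander, to be left alone: small black battery holder, 34 x 62 x 25 mm. Origin: centre of its underside.
Not all that is in view belongs to the job. What is shaped like the part that bears left_a_grip but orange is not meant. Leave any blue look-alike of the part that bears right_grip alone.

How it is judged (in metres and radians):
At the end, for the whole second after the job is handed in: Both left-hand halves lie in the tray with the left-hand sample and the right-hand half in the tray with the right-hand sample: grip point within the tray's walls and less than 24 mm above the tray's underside (flat it is 18 mm), within 0.12 rad of level with the outer side up, and at rest (x of left_a_grip in the frame of tray_left between -0.122 and 0.122 m and y of left_a_grip in the frame of tray_left between -0.082 and 0.082 m and z of each of left_a_grip, left_b_grip in the frame of tray_left below 0.024 m and angle between each of left_a_grip, left_b_grip, right_grip's own z axis and vertical below 0.12 rad and x of left_b_grip in the frame of tray_left between -0.122 and 0.122 m and y of left_b_grip in the frame of tray_left between -0.082 and 0.082 m and x of right_grip in the frame of tray_right between -0.122 and 0.122 m and y of right_grip in the frame of tray_right between -0.082 and 0.082 m and z of right_grip in the frame of tray_right below 0.024 m and linear speed of each of left_a, left_b, right below 0.02 m/s); the robot touches nothing.
It fails at once if one of the bystanders (meter, tape, battery holder) is moved by more than 30 mm (distance of any of meter, tape, battery from where it was at the start of the episode above 0.03 m).
It also fails if it takes over 69 s, if anything falls off the work surface, if the arm or the gripper's body presses on something with over 40 N, if the wrist force passes 120 N, or if a joint passes its speed limit or range.

ROBOT

A 7-joint arm with a two-finger parallel gripper is mounted at the origin on the work surface. World frame = base frame: x ahead of the robot, y to its left, z up, the work surface at z = 0. Lengths are in mm, angles in rad, forces in N, time in s.
With the tool pointing down it reaches from about 400 to 850 mm from the base axis. Payload 4.5 kg.
Tool frame: the origin (TCP) lies midway between the tips of the shut fingers; the grasp point (between the pads) lies 19 mm behind it (ctrl.hold_point_z is the distance from the TCP to the grasp point, in mm); z points along the fingers, y is the line along which they close (so a half turn about z gives the same grasp; the last joint's range is limited). The gripper opens to 85 mm and grips with 20 to 120 N. Pads are 22 mm wide; open, the fingers measure 114 mm over their backs; the gripper's body (76 mm by 85 mm) begins 54 mm behind the grasp point. The pads swing forward as they close: fully open they stand 13 mm farther back than shut.
Start: joints at [-1.091, 0.689, -0.195, 1.565, 0.157, 0.902, -0.215], TCP at [269.472, 563.949, 231.317] pointing down, gripper open.
Joint ranges: [-3.01, 3.01], [-0.46, 2.08], [-1.47, 1.51], [0.13, 2.56], [-1, 4.14], [0.04, 2.09], [-2.66, 2.66]. Speed limits (rad/s): [2.57, 2.57, 3.14, 3.14, 3.14, 3.14, 3.14].

INTERFACE

Orientations are given as [roll, pitch, yaw] about the fixed x, y, z axes, in that order (R = Rz(yaw) Ry(pitch) Rx(roll)).
In Python, from bench import state, imaging, ctrl gives the robot as it stands. The module is installed in compiled form; this text tells all that it offers.
- The arm moves only by the tool carry_out, never from a script. Its argument "commands" is one flat list of numbers, 7 for each row, row after row: the shift along the tool's x, y, z in units of 30 mm (1.0 is 30 mm), then the turn, a rotation vector about the tool's x, y, z in units of 5 degrees (1.0 is 5 degrees), then the closure, from -1 (fully open) to 1 (shut), so that 0 is half open. A call has 1 to 20 rows; each row shifts and turns the commanded pose from where the row before left it, along the tool's axes as they then stand; what a row does not reach is not made up. A row lasts 1/12 s, in which the tool goes at most 41.7 mm and 7.16 degrees, less where a joint would pass 70% of its speed; a pose out of reach is approached as far as the arm can. A call is refused whole if a number of a shift passes 1 or a number of a turn 1, either way. A call with a gripper value outside its range is refused whole. The fingers move at their own pace and stop on an object; "newtons" is the grip in N (left out, the last holds). Time passes only in rows, so rows that do not move let the fingers close. It gives the time, the measured TCP pose, the force, the opening and the grip force at its end, in the units of the state.
- state(): the state, without advancing time (a new reading comes with each control period).
- imaging.camera(name): name is "side" or "top"; returns a dict with "color" (384x512x3 uint8, red, green, blue), "depth" (384x512 float32, mm along the optical axis (not along the pixel's ray), 0 where there is no reading), "camera_matrix" (3x3 intrinsics, pixels), "dist_coeffs" ([k1, k2, p1, p2, k3] as OpenCV has them; the pictures are not rectified), "view" (4x4, takes a point from world to camera coordinates). Camera axes: x right, y down, z forward; pixel columns grow to the right and rows downward; lengths in mm; the calibration is good to about 2 mm. A picture is of the moment at which its call begins.
- ctrl.close_job(): hands the job in; it is judged then, once.
The state is a dict: "clock": time; "qpos": joint angles; "joint_vel": joint speeds; "effort": joint torques, N m; "eef_pos": TCP position; "orientation": TCP orientation; "contact_force": force on the tool from outside, world axes, zero at the start; "moment": the same for the moment, N m; "width": opening from 0.0 (shut) to 1.0 (fully open); "finger_force": force on a finger pad.
Only numpy, scipy, OpenCV 4.12 (cv2) and the standard library are available. Lean on these libraries where they do the work, as an engineer would, in place of code of your own. Each camera call takes 0.05 s, during which the arm holds its last target. There are 200 camera calls.

## Working session

There is one attempt and no reset: what is moved stays moved. The work goes in short steps, Python scripts to look and compute and a tool call to move; the robot and the scene stay as the last step left them, time stands still between calls to the robot, and variables do not carry over. Pictures are saved under pics/ and viewed, at most 10 in all, crops included, and the job is handed in when it is done.

Besides the shell and the picture viewer there is one more tool, called as name(argument=value, ...), one argument or row to a line, values as JSON. carry_out: Moves the arm, as the interface text tells. Its arguments: {"type":"object","properties":{"commands":{"type":"array"},"newtons":{"type":"number"}},"required":["commands"]}

```bash
mkdir -p pics
cat > h.py <<'E'
import numpy as np, cv2
from bench import state, imaging, ctrl
def load(n):
    c=imaging.camera(n); return c
def world(c,px):
    """pixels with depth -> world"""
    px=np.atleast_2d(px).astype(float)
    u=cv2.undistortPoints(px[:,None],np.array(c["camera_matrix"]),np.array(c["dist_coeffs"]))[:,0]
    d=c["depth"][px[:,1].astype(int),px[:,0].astype(int)]
    P=np.c_[u*d[:,None],d]; V=np.linalg.inv(c["view"])
    return P@V[:3,:3].T+V[:3,3]
def cast(c,px,z):
    px=np.atleast_2d(px).astype(float)
    u=cv2.undistortPoints(px[:,None],np.array(c["camera_matrix"]),np.array(c["dist_coeffs"]))[:,0]
    V=np.linalg.inv(c["view"]); r=np.c_[u,np.ones(len(u))]@V[:3,:3].T; o=V[:3,3]
    return o+r*((z-o[2])/r[:,2])[:,None]
E
python3 - <<'E'
from h import *
print(state())
for n in("top","side"):
    c=load(n); cv2.imwrite(f"pics/{n}0.png",cv2.resize(c["color"][...,::-1],(768,576),interpolation=cv2.INTER_CUBIC))
    V=np.linalg.inv(c["view"]); print(n,V[:3,3].round(),V[:3,2].round(2),c["camera_matrix"][0][0])
E
```

```text
{'clock': 0.0, 'qpos': array([-1.09122923,  0.68999772, -0.19452793,  1.56637029,  0.15731235,
        0.90252657, -0.21507034]), 'joint_vel': array([ 0.00129216, -0.00012801, -0.00081148, -0.00164578, -0.0006723 ,
        0.00039259,  0.00021994]), 'effort': array([ 1.02772130e-03, -5.39627910e+01, -1.26617767e+00, -1.58545518e+01,
        9.08697053e-03,  9.53951821e-03,  6.20281384e-06]), 'eef_pos': array([269.223104  , 563.29686329, 230.46886132]), 'orientation': array([-3.13969075e+00,  1.42919778e-04,  2.69596143e+00]), 'contact_force': array([-0.05395323, -0.55500927, -0.42659727]), 'moment': array([-0.03378   ,  0.01211127, -0.01456913]), 'finger_force': 0.0, 'width': 0.9950773655103498}
top [ 209.  -14. 1168.] [ 0.22  0.01 -0.98] 480.5109568461158
side [ 175. -597.  860.] [ 0.28  0.56 -0.78] 425.6855469724171
```

View pics/top0.png

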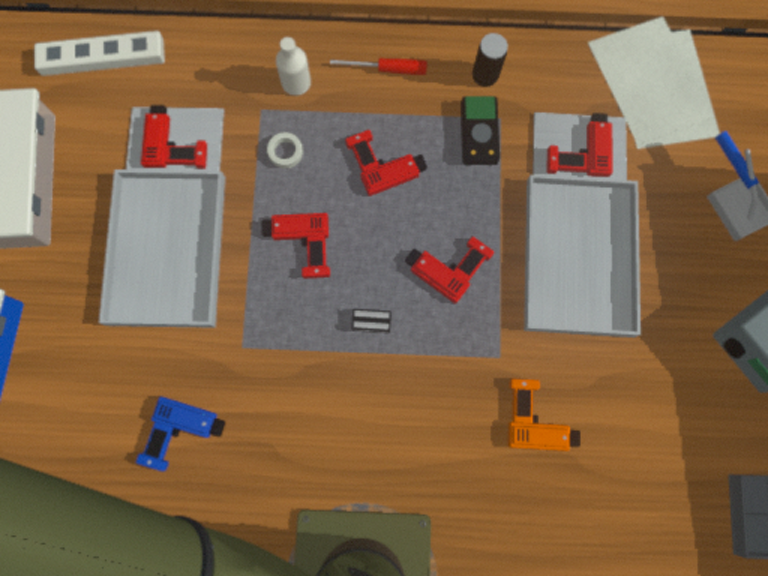

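View pics/side0.png

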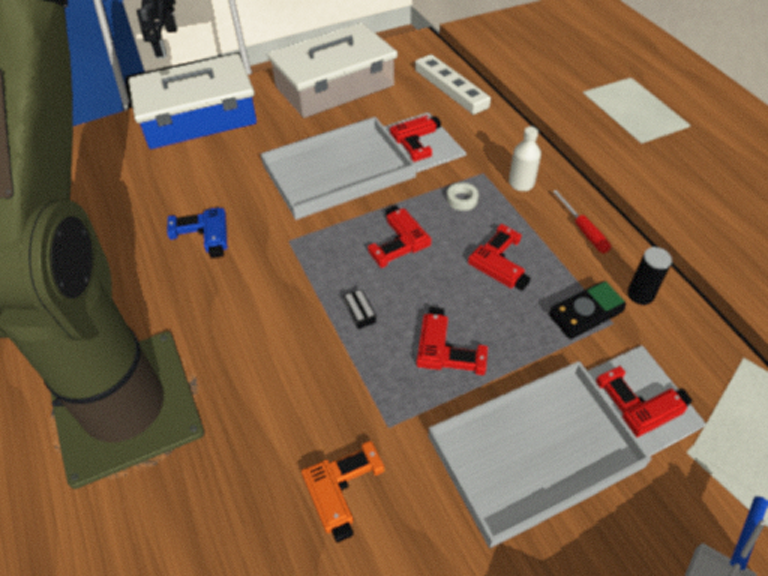

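Top view: samples at (157,135), nose up and handle image-right → right-hand, so the tray at y>0 is tray_right; and (600,145), handle image-left → left-hand tray. 

Candidates for loose halves:
- red (390,165): nose right, handle up → left.
- red (297,240): nose left, handle down → left.
- red (450,270): nose left, handle up → right.
- orange (540,425), blue (185,425), the two samples and the red screwdriver (400,65) are not meant.

Next I measure poses and take one close crop.

```bash
cat >> h.py <<'E'
def parts(c, zr=(20.5,40)):
    """red blobs -> list of (pixel centroid, barrel rect in world, handle side)"""
    hsv=cv2.cvtColor(c["color"],cv2.COLOR_RGB2HSV)
    m=(((hsv[...,0]<5)|(hsv[...,0]>174))&(hsv[...,1]>150)&(hsv[...,2]>60)).astype(np.uint8)
    m=cv2.morphologyEx(m,cv2.MORPH_CLOSE,np.ones((5,5)))
    n,l,s,ce=cv2.connectedComponentsWithStats(m); out=[]
    for i in range(1,n):
        if s[i,4]<150: continue
        ys,xs=np.nonzero(l==i); P=world(c,np.c_[xs,ys]); out.append((ce[i],np.c_[xs,ys],P))
    return out
E
python3 - <<'E'
from h import *
c=load("top")
cv2.imwrite("pics/crop.png",cv2.resize(c["color"][70:215,160:340,::-1],(720,580),interpolation=cv2.INTER_CUBIC))
for ce,px,P in parts(c):
    z=P[:,2]; 
    print("blob",ce.round(),len(px),"mean",P.mean(0).round(),"z pct",np.percentile(z,[5,25,50,75,95]).round(1))
    base=0 if True else 0
    B=P[z>20.5+base]
    if len(B)<20: continue
    # silhouettes cast at z=20 for the whole blob, barrel by opening
    r=cv2.minAreaRect(B[:,:2].astype(np.float32)); H=P[(z>8)&(z<19.5),:2]
    print("  barrel ctr",np.round(r[0],1),"size",np.round(r[1],1),"ang",round(r[2],1),"handle mean",H.mean(0).round(),len(B),len(H))
# grey trays: wall top corners by rays z=30, top0 pixel /1.5
for nm,pp in (("R",[(113,172),(223,172),(216,326),(100,324)]),("L",[(528,177),(637,181),(640,334),(527,330)])):
    print(nm,cast(c,np.array(pp)/1.5,30)[:,:2].round(), cast(c,np.array(pp)/1.5,30)[:,:2].mean(0).round())
by={"meter":(480,130),"tape":(285,150),"batt":(371,320)}
for k,p in by.items(): print(k,cast(c,np.array(p)/1.5,25).round())
E
```

```text
blob [268.  44.] 254 mean [849. -37.  22.] z pct [13.8 18.8 22.  24.6 27.5]
  barrel ctr [850.1 -35.6] size [81.5 20.4] ang 89.1 handle mean [844. -34.] 163 74
blob [110.  96.] 797 mean [684. 359.  30.] z pct [15.3 22.9 26.4 30.5 33.9]
  barrel ctr [490.5 176.8] size [673.3 103.9] ang 42.9 handle mean [678. 342.] 699 75
blob [393. 101.] 766 mean [ 699. -358.   29.] z pct [19.5 24.1 27.9 31.3 34.4]
  barrel ctr [ 495.  -184.8] size [102.9 658.4] ang 50.4 handle mean [ 677. -340.] 715 39
blob [255. 111.] 827 mean [658.  -9.  26.] z pct [11.6 17.6 21.2 25.  28.3]
  barrel ctr [472.  -35.7] size [516.1 113.6] ang 7.8 handle mean [668.   2.] 446 307
blob [202. 157.] 838 mean [534. 116.  27.] z pct [13.7 18.  21.2 25.1 28.5]
  barrel ctr [386.3  81.4] size [393.4  90.9] ang 15.3 handle mean [520. 108.] 452 315
blob [300. 181.] 872 mean [ 483. -125.   27.] z pct [14.  18.3 21.6 25.2 28.5]
  barrel ctr [389.5 -64.4] size [ 96.  362.6] ang 59.7 handle mean [ 491. -135.] 492 299
R [[631. 441.]
 [637. 257.]
 [377. 246.]
 [373. 432.]] [505. 344.]
L [[ 648. -253.]
 [ 649. -436.]
 [ 390. -430.]
 [ 390. -250.]] [ 519. -342.]
meter [[ 732. -173.   25.]]
tape [[683. 157.  25.]]
batt [[397.  -0.  25.]]
```

View pics/crop.png

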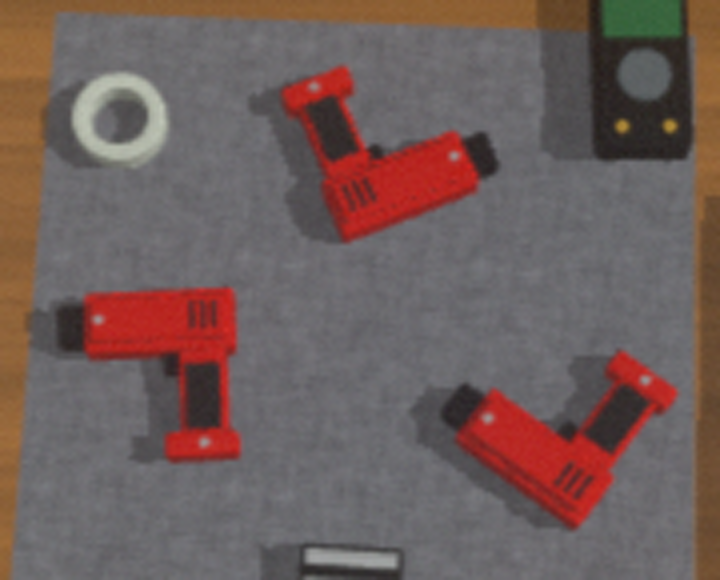

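Crop confirms: red left-hand half at crop (400,190), left-hand at (160,325), right-hand at (535,455), with dark noses at (485,153), (72,328) and (462,407). I now refine by rectifying onto z=20 and opening away the handle.

```bash
cat >> h.py <<'E'
def rect(c,z=20,zb=0,lo=(350,-450),hi=(800,450)):
    """red mask rectified on plane z (1 mm cells), barrel by opening; zb = floor height"""
    S=1; X,Y=np.meshgrid(np.arange(lo[0],hi[0]),np.arange(lo[1],hi[1]),indexing="ij")
    W=np.c_[X.ravel(),Y.ravel(),np.full(X.size,z)].astype(float)
    V=np.array(c["view"]); p,_=cv2.projectPoints(W,cv2.Rodrigues(V[:3,:3])[0],V[:3,3],np.array(c["camera_matrix"]),np.array(c["dist_coeffs"]))
    p=p.reshape(*X.shape,2).astype(np.float32)
    im=cv2.remap(c["color"],p[...,0],p[...,1],cv2.INTER_CUBIC)
    hsv=cv2.cvtColor(im,cv2.COLOR_RGB2HSV)
    m=(((hsv[...,0]<5)|(hsv[...,0]>174))&(hsv[...,1]>150)&(hsv[...,2]>50)).astype(np.uint8)
    m=cv2.morphologyEx(m,cv2.MORPH_CLOSE,cv2.getStructuringElement(2,(13,13)))
    o=cv2.morphologyEx(m,cv2.MORPH_OPEN,cv2.getStructuringElement(2,(35,35)))
    cam=np.linalg.inv(V)[:3,3]; res=[]
    full=cv2.findContours(m,0,2)[0]
    for k in cv2.findContours(o,0,2)[0]:
        if cv2.contourArea(k)<1500: continue
        r=cv2.minAreaRect(k); b=cv2.boxPoints(r)
        cen=np.array(r[0])[::-1]+lo
        e=[b[1]-b[0],b[2]-b[1]]; e=max(e,key=np.linalg.norm)[::-1]; e=e/np.linalg.norm(e)
        f=[q for q in full if cv2.pointPolygonTest(q,r[0],False)>0][0]; M=cv2.moments(f)
        d=np.array([M["m01"],M["m10"]])/M["m00"]+lo-cen   # to the handle (rear and sideways)
        if e@d>0: e=-e
        n=np.array([-e[1],e[0]]); hand="left" if n@d>0 else "right"
        cen=cen+(cen-cam[:2])*(z-zb)/(cam[2]-z)/2
        res.append((hand,(cen+16*e).round(1),np.degrees(np.arctan2(e[1],e[0])).round(1),np.sort(r[1]).round(1),(d@e).round(),(d@n).round()))
    return res,im
E
python3 - <<'E'
from h import *
c=load("top")
for r in rect(c)[0]: print(r)
E
```

```text
('left', array([ 730.4, -376.6]), np.float32(0.0), array([47., 96.]), np.float64(-7.0), np.float64(13.0))
('right', array([716.5, 382.2]), np.float32(2.9), array([47.6, 98. ]), np.float64(-8.0), np.float64(-14.0))
('left', array([664.2, -34.9]), np.float32(-65.6), array([53.8, 95.5]), np.float64(-10.0), np.float64(16.0))
('left', array([553.5, 142.2]), np.float32(90.0), array([49., 94.]), np.float64(-11.0), np.float64(18.0))
('right', array([485.3, -96.9]), np.float32(63.4), array([51., 93.]), np.float64(-12.0), np.float64(-18.0))
```

```bash
sed -i 's/(35,35)/(K,K)/; s/def rect(c,z=20,zb=0,/def rect(c,z=20,zb=0,K=35,/' h.py
python3 - <<'E'
from h import *
c=load("top")
for K in(39,41,43):
  for r in rect(c,K=K)[0][2:]: print(K,r)
im=rect(c)[1][60:380,220:620]  # x 410..730, y -230..170
im=im[::-1,::-1,::-1]  # up=+x, left=+y
cv2.imwrite("pics/rect.png",cv2.resize(im,(750,600),interpolation=cv2.INTER_CUBIC)) # 1.875 px/mm
E
```

```text
39 ('left', array([664.3, -34.8]), np.float32(-65.0), array([53.3, 95.1]), np.float64(-10.0), np.float64(16.0))
39 ('left', array([554. , 142.2]), np.float32(90.0), array([48., 94.]), np.float64(-11.0), np.float64(19.0))
39 ('right', array([485.2, -97.1]), np.float32(63.4), array([50.1, 93.5]), np.float64(-12.0), np.float64(-18.0))
41 ('left', array([656. , -37.3]), np.float32(-77.0), array([52.5, 95.8]), np.float64(-13.0), np.float64(19.0))
41 ('left', array([554. , 141.7]), np.float32(90.0), array([48., 93.]), np.float64(-11.0), np.float64(19.0))
41 ('right', array([485.5, -97. ]), np.float32(63.4), array([50.5, 93. ]), np.float64(-12.0), np.float64(-18.0))
43 ('left', array([655.4, -36.6]), np.float32(-77.6), array([52.5, 94.4]), np.float64(-12.0), np.float64(19.0))
43 ('left', array([554. , 141.2]), np.float32(90.0), array([48., 92.]), np.float64(-10.0), np.float64(19.0))
43 ('right', array([ 471. , -110.1]), np.float32(80.5), array([48.3, 62. ]), np.float64(-1.0), np.float64(-21.0))
```

View pics/rect.png

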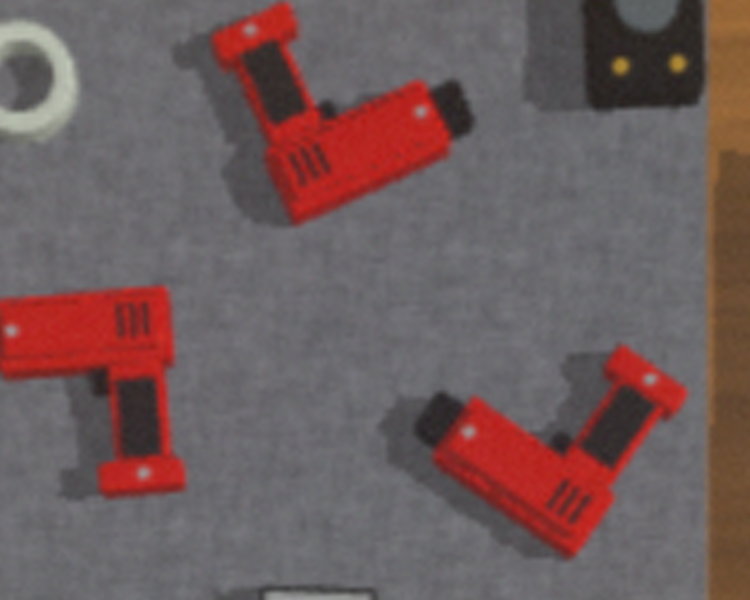

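```bash
cat >> h.py <<'E'
def plan(x,y,z,yaw):
    s=state(); p=s["eef_pos"]; w=np.degrees(s["orientation"][2])
    t=(yaw-w+180)%360-180; a=np.radians(yaw)
    d=np.array([x,y,z])-p
    print("t",round(s["clock"],2),"turn units",round(-t/5,2),"shift units x,y,z",np.round([(d[0]*np.cos(a)+d[1]*np.sin(a))/30,(d[0]*np.sin(a)-d[1]*np.cos(a))/30,-d[2]/30],2))
E
python3 -c "
from h import *
plan(551,141,100,95)"
```

```text
t 0.25 turn units 11.89 shift units x,y,z [-14.85   8.12   4.36]
```

carry_out(
  commands=[0,0,0.36,0,0,0.99,-1,0,0,0.36,0,0,0.99,-1,0,0,0.36,0,0,0.99,-1,0,0,0.36,0,0,0.99,-1,0,0,0.36,0,0,0.99,-1,0,0,0.36,0,0,0.99,-1,0,0,0.36,0,0,0.99,-1,0,0,0.36,0,0,0.99,-1,0,0,0.36,0,0,0.99,-1,0,0,0.36,0,0,0.99,-1,0,0,0.36,0,0,0.99,-1,0,0,0.36,0,0,0.99,-1],
  newtons=40,
)

```text
clock: 1.25
eef_pos: [269.3, 564.0, 101.1]
orientation: [-3.142, -0.0, 1.655]
contact_force: [-0.7, -1.1, 0.1]
width: 1.002
finger_force: 0.0
```

carry_out(
  commands=[-0.8,0.44,0,0,0,0,-1,-0.8,0.44,0,0,0,0,-1,-0.8,0.44,0,0,0,0,-1,-0.8,0.44,0,0,0,0,-1,-0.8,0.44,0,0,0,0,-1,-0.8,0.44,0,0,0,0,-1,-0.8,0.44,0,0,0,0,-1,-0.8,0.44,0,0,0,0,-1,-0.8,0.44,0,0,0,0,-1,-0.8,0.44,0,0,0,0,-1,-0.8,0.44,0,0,0,0,-1,-0.8,0.44,0,0,0,0,-1,-0.8,0.44,0,0,0,0,-1,-0.8,0.44,0,0,0,0,-1,-0.8,0.44,0,0,0,0,-1,-0.8,0.44,0,0,0,0,-1,-0.8,0.44,0,0,0,0,-1,-0.8,0.44,0,0,0,0,-1,-0.45,0.2,0,0,0,0,-1,0,0,0,0,0,0,-1],
)

```text
clock: 2.92
eef_pos: [553.9, 136.4, 101.7]
orientation: [3.14, 0.003, 1.652]
contact_force: [-0.2, -0.6, -0.6]
width: 1.0
finger_force: 0.0
```

```bash
python3 -c "
from h import *
plan(551,141,0,95)
print(state()['qpos'].round(2))
c=load('side'); cv2.imwrite('pics/s1.png',cv2.resize(c['color'][80:280,160:420,::-1],(780,600)))"
```

```text
t 2.92 turn units -0.07 shift units x,y,z [ 0.16 -0.08  3.39]
[-0.3   0.8  -0.05  1.85  0.08  0.5  -0.32]
```

View pics/s1.png

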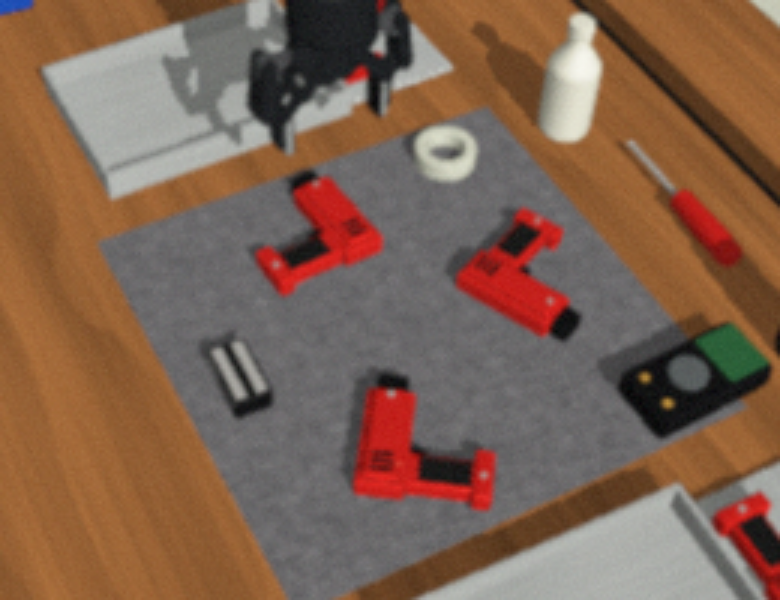

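Side crop: gripper hovers over the half at (340,230), offset in the picture only by its height. Lowering.

carry_out(
  commands=[0.16,-0.08,0.8,0,0,0,-1,0,0,0.8,0,0,0,-1,0,0,0.7,0,0,0,-1,0,0,0.6,0,0,0,-1,0,0,0.4,0,0,0,-1,0,0,0,0,0,0,-1],
)

```text
clock: 3.47
eef_pos: [546.2, 147.6, 0.5]
orientation: [-3.137, -0.0, 1.661]
contact_force: [-0.4, 0.5, 0.8]
width: 0.999
finger_force: 0.0
```

carry_out(
  commands=[0,0,0,0,0,0,0.5,0,0,0,0,0,0,0.5,0,0,0,0,0,0,0.5,0,0,0,0,0,0,0.5,0,0,0,0,0,0,0.5,0,0,0,0,0,0,0.5,0,0,0,0,0,0,0.5,0,0,0,0,0,0,0.5],
)

```text
clock: 4.13
eef_pos: [550.2, 146.8, 4.3]
orientation: [3.138, -0.001, 1.659]
contact_force: [0.7, 0.6, 4.3]
width: 0.458
finger_force: 40.6
```

carry_out(
  commands=[0,0,-0.5,0,0,0,0.6,0,0,-0.8,0,0,0,0.6,0,0,-0.8,0,0,0,0.6,0,0,-0.8,0,0,0,0.6,0,0,-0.5,0,0,0,0.6,0,0,0,0,0,0,0.6],
)

```text
clock: 4.63
eef_pos: [550.8, 146.7, 108.4]
orientation: [3.135, -0.002, 1.659]
contact_force: [0.1, -0.3, -1.4]
width: 0.458
finger_force: 40.5
```

```bash
python3 -c "
from h import *
plan(592,-330,100,90)"
```

```text
t 4.63 turn units 1.01 shift units x,y,z [-15.89   1.37   0.28]
```

carry_out(
  commands=[0,0,0,0,0,0.5,0.6,0,0,0,0,0,0.5,0.6,-0.5,0.05,0,0,0,0,0.6,-0.8,0.07,0,0,0,0,0.6,-1,0.08,0,0,0,0,0.6,-1,0.08,0,0,0,0,0.6,-1,0.08,0,0,0,0,0.6,-1,0.08,0,0,0,0,0.6,-1,0.08,0,0,0,0,0.6,-1,0.08,0,0,0,0,0.6,-1,0.08,0,0,0,0,0.6,-1,0.08,0,0,0,0,0.6,-1,0.08,0,0,0,0,0.6,-1,0.08,0,0,0,0,0.6,-1,0.08,0,0,0,0,0.6,-1,0.08,0,0,0,0,0.6,-1,0.08,0,0,0,0,0.6,-0.8,0.07,0,0,0,0,0.6,-0.5,0.05,0,0,0,0,0.6,-0.3,0.05,0,0,0,0,0.6],
)

```text
clock: 6.3
eef_pos: [587.4, -334.1, 103.5]
orientation: [-3.14, 0.001, 1.568]
contact_force: [0.3, 0.1, -1.2]
width: 0.456
finger_force: 40.5
```

carry_out(
  commands=[0,0,0,0,0,0,0.6,0,0,0,0,0,0,0.6,0,0,0,0,0,0,0.6],
)

```text
clock: 6.55
eef_pos: [589.2, -328.1, 104.3]
orientation: [-3.141, -0.002, 1.574]
contact_force: [0.0, 0.9, -1.9]
width: 0.454
finger_force: 40.5
```

```bash
python3 -c "
from h import *
plan(592,-330,10,90)
c=load('side'); cv2.imwrite('pics/s2.png',cv2.resize(c['color'][150:384,240:512,::-1],(697,600)))"
```

```text
t 6.55 turn units 0.04 shift units x,y,z [-0.06  0.09  3.14]
```

View pics/s2.png

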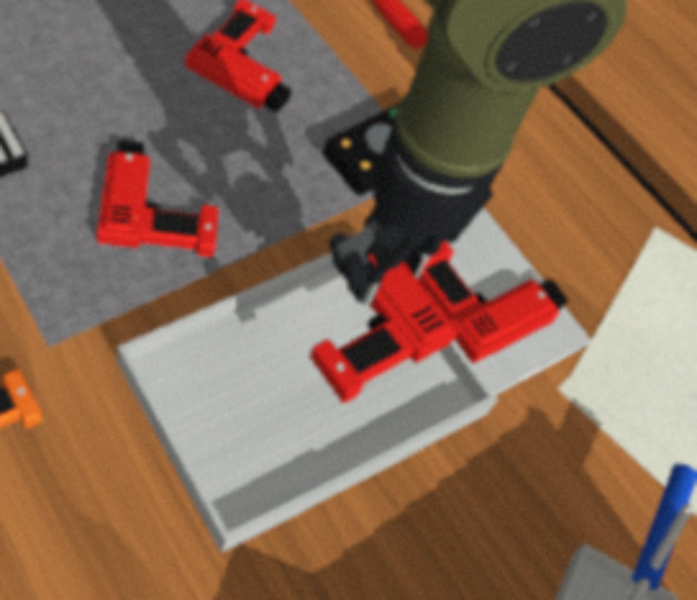

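Half (425,310) is held level over the far end of the left tray, handle inward. Lower and release.

carry_out(
  commands=[-0.06,0.09,0.7,0,0,0,0.6,0,0,0.7,0,0,0,0.6,0,0,0.7,0,0,0,0.6,0,0,0.5,0,0,0,0.6,0,0,0.2,0,0,0,0.6,0,0,0.2,0,0,0,0.6,0,0,0,0,0,0,0.6,0,0,0,0,0,0,0.6],
)

```text
clock: 7.27
eef_pos: [592.3, -332.5, 15.3]
orientation: [3.141, 0.0, 1.572]
contact_force: [0.0, -0.3, -0.6]
width: 0.456
finger_force: 40.5
```

carry_out(
  commands=[0,0,0.1,0,0,0,0.6,0,0,0.07,0,0,0,0.6,0,0,0,0,0,0,0.6,0,0,0,0,0,0,0.6],
)

```text
clock: 7.6
eef_pos: [591.8, -332.6, 9.8]
orientation: [3.141, 0.0, 1.572]
contact_force: [-0.6, -0.0, -0.8]
width: 0.456
finger_force: 40.5
```

carry_out(
  commands=[0,0,0,0,0,0,-0.35,0,0,0,0,0,0,-0.35,0,0,0,0,0,0,-0.35,0,0,0,0,0,0,-0.35,0,0,-0.3,0,0,0,-0.35,0,0,-0.8,0,0,0,-0.35,0,0,-0.8,0,0,0,-0.35,0,0,-0.8,0,0,0,-0.35,0,0,-0.3,0,0,0,-0.35,0,0,0,0,0,0,-0.35],
)

```text
clock: 8.43
eef_pos: [593.7, -333.5, 102.9]
orientation: [3.136, 0.003, 1.572]
contact_force: [0.8, -0.2, 0.1]
width: 0.678
finger_force: 0.0
```

```bash
python3 -c "
from h import *
plan(654,-38,100,112)"
```

```text
t 8.43 turn units -4.39 shift units x,y,z [8.38 5.55 0.1 ]
```

carry_out(
  commands=[0,0,0,0,0,-0.88,-1,0,0,0,0,0,-0.88,-1,0,0,0,0,0,-0.88,-1,0,0,0,0,0,-0.88,-1,0,0,0,0,0,-0.88,-1,0.6,0.4,0,0,0,0,-1,0.8,0.53,0,0,0,0,-1,0.8,0.53,0,0,0,0,-1,0.8,0.53,0,0,0,0,-1,0.8,0.53,0,0,0,0,-1,0.8,0.53,0,0,0,0,-1,0.8,0.53,0,0,0,0,-1,0.8,0.53,0,0,0,0,-1,0.8,0.53,0,0,0,0,-1,0.8,0.53,0,0,0,0,-1,0.58,0.38,0,0,0,0,-1,0,0,0,0,0,0,-1,0,0,0,0,0,0,-1,0,0,0,0,0,0,-1],
)

```text
clock: 10.02
eef_pos: [650.6, -38.4, 98.5]
orientation: [-3.139, 0.0, 1.955]
contact_force: [0.1, 0.4, 0.9]
width: 1.004
finger_force: 0.0
```

```bash
python3 -c "
from h import *
plan(654,-38,0,112)"
```

```text
t 10.02 turn units 0.0 shift units x,y,z [-0.03  0.11  3.28]
```

carry_out(
  commands=[0,0.08,0.8,0,0,0,-1,0,0,0.8,0,0,0,-1,0,0,0.7,0,0,0,-1,0,0,0.5,0,0,0,-1,0,0,0.4,0,0,0,-1,0,0,0,0,0,0,-1,0,0,0,0,0,0,-1],
)

```text
clock: 10.6
eef_pos: [653.6, -36.8, 3.3]
orientation: [-3.141, -0.0, 1.955]
contact_force: [-0.5, 0.3, -0.4]
width: 1.001
finger_force: 0.0
```

carry_out(
  commands=[0,0,0,0,0,0,0.5,0,0,0,0,0,0,0.5,0,0,0,0,0,0,0.5,0,0,0,0,0,0,0.5,0,0,0,0,0,0,0.5,0,0,0,0,0,0,0.5,0,0,0,0,0,0,0.5,0,0,0,0,0,0,0.5],
)

```text
clock: 11.27
eef_pos: [655.3, -35.8, 5.0]
orientation: [3.139, 0.001, 1.956]
contact_force: [-0.3, 0.7, 5.3]
width: 0.458
finger_force: 42.0
```

carry_out(
  commands=[0,0,-0.5,0,0,0,0.6,0,0,-0.8,0,0,0,0.6,0,0,-0.8,0,0,0,0.6,0,0,-0.8,0,0,0,0.6,0,0,-0.5,0,0,0,0.6,0,0,0,0,0,0,0.6,0,0,0,0,0,0,0.6],
)

```text
clock: 11.85
eef_pos: [654.0, -36.2, 106.8]
orientation: [3.14, 0.001, 1.956]
contact_force: [-0.0, 0.6, -1.2]
width: 0.458
finger_force: 41.3
```

```bash
python3 -c "
from h import *
plan(446,-348,110,90)
c=load('side'); cv2.imwrite('pics/s3.png',cv2.resize(c['color'][60:384,200:512,::-1],(577,600)))"
```

```text
t 11.85 turn units 4.41 shift units x,y,z [-10.39  -6.93  -0.11]
```

View pics/s3.png

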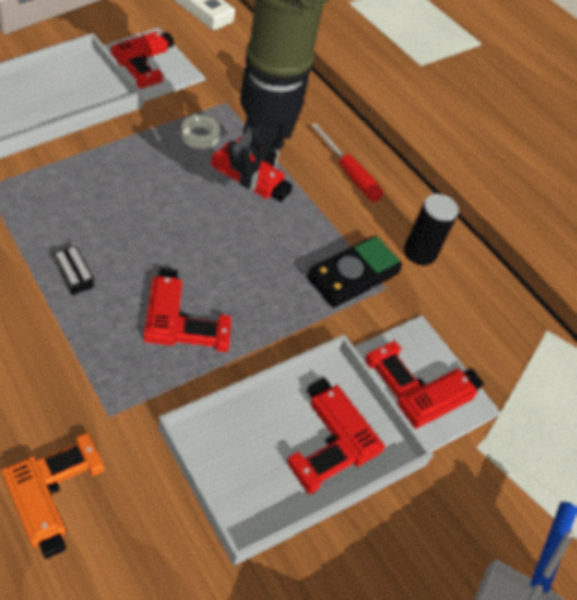

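First half lies flat in the left tray (345,430); second is held. Carry it to the near slot.

carry_out(
  commands=[0,0,0,0,0,0.88,0.6,0,0,0,0,0,0.88,0.6,0,0,0,0,0,0.88,0.6,0,0,0,0,0,0.88,0.6,0,0,0,0,0,0.88,0.6,-0.4,-0.27,0,0,0,0,0.6,-0.76,-0.51,0,0,0,0,0.6,-0.8,-0.53,0,0,0,0,0.6,-0.8,-0.53,0,0,0,0,0.6,-0.8,-0.53,0,0,0,0,0.6,-0.8,-0.53,0,0,0,0,0.6,-0.8,-0.53,0,0,0,0,0.6,-0.8,-0.53,0,0,0,0,0.6,-0.8,-0.53,0,0,0,0,0.6,-0.8,-0.53,0,0,0,0,0.6,-0.8,-0.53,0,0,0,0,0.6,-0.8,-0.53,0,0,0,0,0.6,-0.73,-0.5,0,0,0,0,0.6,-0.5,-0.35,0,0,0,0,0.6],
)

```text
clock: 13.48
eef_pos: [441.6, -351.1, 104.6]
orientation: [-3.137, 0.0, 1.57]
contact_force: [-0.3, -0.3, -1.4]
width: 0.458
finger_force: 41.3
```

carry_out(
  commands=[0,0,0,0,0,0,0.6,0,0,0,0,0,0,0.6,0,0,0,0,0,0,0.6],
)

```text
clock: 13.73
eef_pos: [445.9, -347.1, 105.0]
orientation: [-3.141, -0.002, 1.573]
contact_force: [-0.1, -0.2, -0.9]
width: 0.455
finger_force: 41.3
```

```bash
python3 -c "
from h import *
plan(446,-348,10,90)"
```

```text
t 13.73 turn units 0.03 shift units x,y,z [-0.03  0.    3.17]
```

carry_out(
  commands=[0,0,0.7,0,0,0,0.6,0,0,0.7,0,0,0,0.6,0,0,0.7,0,0,0,0.6,0,0,0.5,0,0,0,0.6,0,0,0.3,0,0,0,0.6,0,0,0.2,0,0,0,0.6,0,0,0,0,0,0,0.6,0,0,0,0,0,0,0.6],
)

```text
clock: 14.4
eef_pos: [446.8, -347.7, 12.9]
orientation: [3.141, -0.0, 1.573]
contact_force: [0.0, -0.2, -1.5]
width: 0.457
finger_force: 41.2
```

carry_out(
  commands=[0,0,0.1,0,0,0,0.6,0,0,0,0,0,0,0.6,0,0,0,0,0,0,0.6,0,0,0,0,0,0,-0.35,0,0,0,0,0,0,-0.35,0,0,0,0,0,0,-0.35,0,0,0,0,0,0,-0.35,0,0,-0.3,0,0,0,-0.35,0,0,-0.8,0,0,0,-0.35,0,0,-0.8,0,0,0,-0.35,0,0,-0.8,0,0,0,-0.35,0,0,-0.3,0,0,0,-0.35,0,0,0,0,0,0,-0.35],
)

```text
clock: 15.48
eef_pos: [447.6, -349.1, 102.2]
orientation: [3.137, 0.003, 1.571]
contact_force: [-0.2, -1.2, -0.7]
width: 0.676
finger_force: 0.0
```

```bash
python3 -c "
from h import *
plan(486,-96,100,56)"
```

```text
t 15.48 turn units 6.81 shift units x,y,z [ 7.71 -3.66  0.07]
```

carry_out(
  commands=[0,0,0,0,0,0.97,-1,0,0,0,0,0,0.97,-1,0,0,0,0,0,0.97,-1,0,0,0,0,0,0.97,-1,0,0,0,0,0,0.97,-1,0,0,0,0,0,0.97,-1,0,0,0,0,0,0.97,-1,0.8,-0.38,0,0,0,0,-1,0.8,-0.38,0,0,0,0,-1,0.8,-0.38,0,0,0,0,-1,0.8,-0.38,0,0,0,0,-1,0.8,-0.38,0,0,0,0,-1,0.8,-0.38,0,0,0,0,-1,0.8,-0.38,0,0,0,0,-1,0.8,-0.38,0,0,0,0,-1,0.8,-0.38,0,0,0,0,-1,0.5,-0.24,0,0,0,0,-1,0,0,0,0,0,0,-1,0,0,0,0,0,0,-1,0,0,0,0,0,0,-1],
)

```text
clock: 17.15
eef_pos: [483.3, -96.2, 99.1]
orientation: [-3.141, 0.001, 0.978]
contact_force: [0.7, -0.9, 0.6]
width: 1.004
finger_force: 0.0
```

```bash
python3 -c "
from h import *
plan(486,-96,0,56)"
```

```text
t 17.15 turn units 0.01 shift units x,y,z [0.06 0.07 3.3 ]
```

carry_out(
  commands=[0.05,0.05,0.8,0,0,0,-1,0,0,0.8,0,0,0,-1,0,0,0.7,0,0,0,-1,0,0,0.5,0,0,0,-1,0,0,0.4,0,0,0,-1,0,0,0,0,0,0,-1,0,0,0,0,0,0,-1],
)

```text
clock: 17.73
eef_pos: [485.5, -95.7, 3.3]
orientation: [-3.141, 0.001, 0.978]
contact_force: [-0.7, 0.2, 0.6]
width: 0.997
finger_force: 0.0
```

carry_out(
  commands=[0,0,0,0,0,0,0.5,0,0,0,0,0,0,0.5,0,0,0,0,0,0,0.5,0,0,0,0,0,0,0.5,0,0,0,0,0,0,0.5,0,0,0,0,0,0,0.5,0,0,0,0,0,0,0.5,0,0,0,0,0,0,0.5],
)

```text
clock: 18.4
eef_pos: [486.6, -94.8, 4.5]
orientation: [3.14, -0.001, 0.979]
contact_force: [0.2, 0.1, 5.9]
width: 0.458
finger_force: 40.6
```

carry_out(
  commands=[0,0,-0.5,0,0,0,0.6,0,0,-0.8,0,0,0,0.6,0,0,-0.8,0,0,0,0.6,0,0,-0.8,0,0,0,0.6,0,0,-0.5,0,0,0,0.6,0,0,0,0,0,0,0.6,0,0,0,0,0,0,0.6],
)

```text
clock: 18.98
eef_pos: [486.5, -94.6, 106.3]
orientation: [3.14, -0.001, 0.98]
contact_force: [-0.2, -0.8, -1.1]
width: 0.451
finger_force: 40.8
```

```bash
python3 -c "
from h import *
plan(475,337,110,92)"
```

```text
t 18.98 turn units -7.18 shift units x,y,z [14.39  0.12 -0.12]
```

carry_out(
  commands=[0,0,0,0,0,-0.9,0.6,0,0,0,0,0,-0.9,0.6,0,0,0,0,0,-0.9,0.6,0,0,0,0,0,-0.9,0.6,0,0,0,0,0,-0.9,0.6,0,0,0,0,0,-0.9,0.6,0,0,0,0,0,-0.9,0.6,0,0,0,0,0,-0.9,0.6],
)

```text
clock: 19.65
eef_pos: [485.0, -94.3, 104.3]
orientation: [-3.139, -0.001, 1.612]
contact_force: [-1.0, -0.7, -0.1]
width: 0.459
finger_force: 40.8
```

carry_out(
  commands=[0.5,0,0,0,0,0,0.6,0.8,0.01,0,0,0,0,0.6,0.9,0.01,0,0,0,0,0.6,0.9,0.01,0,0,0,0,0.6,0.9,0.01,0,0,0,0,0.6,0.9,0.01,0,0,0,0,0.6,0.9,0.01,0,0,0,0,0.6,0.9,0.01,0,0,0,0,0.6,0.9,0.01,0,0,0,0,0.6,0.9,0.01,0,0,0,0,0.6,0.9,0.01,0,0,0,0,0.6,0.9,0.01,0,0,0,0,0.6,0.9,0.01,0,0,0,0,0.6,0.9,0.01,0,0,0,0,0.6,0.9,0,0,0,0,0,0.6,0.8,0,0,0,0,0,0.6,0.6,0,0,0,0,0,0.6,0,0,0,0,0,0,0.6,0,0,0,0,0,0,0.6,0,0,0,0,0,0,0.6],
)

```text
clock: 21.32
eef_pos: [473.4, 335.5, 104.4]
orientation: [-3.14, 0.003, 1.607]
contact_force: [0.2, -0.3, -1.0]
width: 0.463
finger_force: 40.7
```

```bash
python3 -c "
from h import *
plan(475,337,10,92)"
```

```text
t 21.32 turn units 0.01 shift units x,y,z [0.05 0.05 3.15]
```

carry_out(
  commands=[0,0,0.7,0,0,0,0.6,0,0,0.7,0,0,0,0.6,0,0,0.7,0,0,0,0.6,0,0,0.5,0,0,0,0.6,0,0,0.3,0,0,0,0.6,0,0,0.2,0,0,0,0.6,0,0,0,0,0,0,0.6,0,0,0,0,0,0,0.6],
)

```text
clock: 21.98
eef_pos: [474.4, 336.8, 12.9]
orientation: [3.141, 0.0, 1.607]
contact_force: [-0.4, 0.3, -0.8]
width: 0.462
finger_force: 40.7
```

carry_out(
  commands=[0,0,0.1,0,0,0,0.6,0,0,0,0,0,0,0.6,0,0,0,0,0,0,0.6,0,0,0,0,0,0,-0.35,0,0,0,0,0,0,-0.35,0,0,0,0,0,0,-0.35,0,0,0,0,0,0,-0.35,0,0,-0.3,0,0,0,-0.35,0,0,-0.8,0,0,0,-0.35,0,0,-0.8,0,0,0,-0.35,0,0,-0.8,0,0,0,-0.35,0,0,-0.8,0,0,0,-0.35,0,0,-0.8,0,0,0,-0.35,0,0,-0.8,0,0,0,-0.35,0,0,-0.5,0,0,0,-0.35,0,0,0,0,0,0,-0.35,0,0,0,0,0,0,-0.35],
)

```text
clock: 23.4
eef_pos: [474.3, 337.5, 178.9]
orientation: [3.14, -0.001, 1.608]
contact_force: [-0.2, -0.4, -0.2]
width: 0.675
finger_force: 0.0
```

```bash
python3 -c "
from h import *
c=load('side'); cv2.imwrite('pics/s4.png',cv2.resize(c['color'][...,::-1],(768,576)))
for ce,px,P in parts(load('top')): print(ce.round(),P.mean(0).round(),len(px))"
```

```text
[268.  44.] [846. -36.  26.] 250
[110.  96.] [683. 359.  34.] 791
[393. 101.] [ 699. -358.   28.] 772
[395. 150.] [ 569. -360.   27.] 819
[122. 173.] [486. 309.  30.] 842
[382. 194.] [ 458. -324.   29.] 839
```

View pics/s4.png

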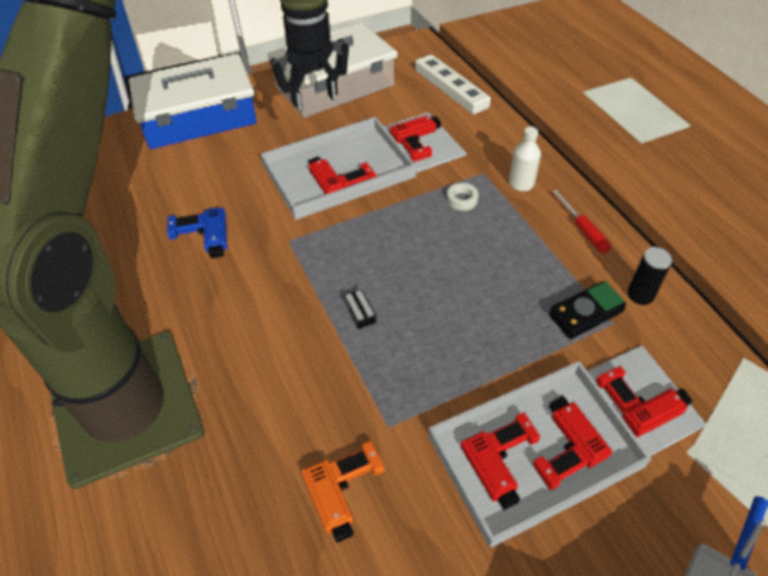

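All three lie flat in the proper trays (right-hand half at (340,177), left-hand halves at (500,455) and (573,443)). The bystanders have not moved.

```bash
python3 -c "
from bench import ctrl
print(ctrl.close_job())"
```

```text
the job is handed in; nothing more can be done
None
```

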